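# Find and release the latched key of a microscope ring-light controller

### The job

Before the microscope's ring light is powered up, all four square cream keys on its controller must be out, but one has been left latched down a few millimetres and is hard to tell by eye. First feel the whole row: with a fingertip tap each of the four keys lightly, one after another from the robot's left to its right, without switching any of them. Then press the one that is latched right down so that it lets go and comes up level with the others, and finish clear of the controller; pick nothing up and leave everything else as it stands, the dimmer knob and the things lying about included.

Things in the scene. Friction and masses are not known exactly. Their poses are not given: they have to be found in the camera images.
- console: Ring-light controller: grey box, dark deck, aluminium cheeks, 165 mm deep (x), 264 mm wide (y), immovable. Origin: centre of its underside, on the table; x to its rear (away from the robot), y to the left end of the key row, z up. Deck 58 mm high; the keys' square black bezels (34 mm) 61 mm. A knob, a rocker and a loose lens cap are at its rear.
- key_row (a point): Middle of the key row, fixed on the console at the height of a cap that is out: x -30, y 0, z 72 mm from its origin; axes as the console's. Key centres lie at y +69, +23, -23, -69 mm from here (left to right). Exactly one key is latched at the start; which one varies.
- key_bezel (a point): Point on the deck at the foot of the key row's middle (x -30, y 0, z 58 mm on the console). How the keys act: an out key gives from 2 N, 0.7 N more per mm; pushed over 6 mm (6 to 7 N) and let go it latches. A latched key gives nothing below about 4.5 N, then sinks like the others; pushed to the bottom (7 N; up to 15 N does no harm) and let go, it comes out.
- key1: The first (leftmost) of four identical cream square push-push keys as seen from the robot, cap 26 x 26 mm. Origin: centre of the cap's top face, moving with the key straight up and down; axes as the console's. Out: top 72 mm above the table, 11 mm above its bezel. Latched: about 3.5 mm lower. Bottom of its stroke: about 7 mm below out.
- key2: The second of four identical cream square push-push keys as seen from the robot, cap 26 x 26 mm. Origin: centre of the cap's top face, moving with the key straight up and down; axes as the console's. Out: top 72 mm above the table, 11 mm above its bezel. Latched: about 3.5 mm lower. Bottom of its stroke: about 7 mm below out.
- key3: The third of four identical cream square push-push keys as seen from the robot, cap 26 x 26 mm. Origin: centre of the cap's top face, moving with the key straight up and down; axes as the console's. Out: top 72 mm above the table, 11 mm above its bezel. Latched: about 3.5 mm lower. Bottom of its stroke: about 7 mm below out.
- key4: The fourth (rightmost) of four identical cream square push-push keys as seen from the robot, cap 26 x 26 mm. Origin: centre of the cap's top face, moving with the key straight up and down; axes as the console's. Out: top 72 mm above the table, 11 mm above its bezel. Latched: about 3.5 mm lower. Bottom of its stroke: about 7 mm below out.
- dimmer_mark (a point): Black dimmer knob, 38 mm across, 77 mm high, its axis at x +43, y -70 mm on the console. This point: outer end of the white pointer line on top of the black dimmer knob, 16 mm from the knob's axis. Leave the knob unturned.
- flask: Empty conical glass flask, 68 mm across the base, 104 mm high, loose, standing left of the console. Origin at the centre of its underside. Leave it.
- vial: Amber glass vial with black cap, 24 mm across, 48 mm high, loose, standing left of the console towards the robot. Origin at the centre of its underside. Leave it.
- petri: Closed petri dish, 90 mm across, 16 mm high, loose, right of the console. Origin at the centre of its underside. Leave it.
- marker: Grey and black marker pen, 132 mm long (its y axis), 17 mm thick, loose, lying in front of the console on the robot's side. Origin under its middle. Leave it.
- glasses: Folded safety glasses, 144 mm wide (its y axis), 44 mm high, loose, behind the console. Origin at the underside, under the lenses. Leave them.
- slidebox: Blue microscope-slide box, 100 x 86 x 35 mm, loose, right of the console towards the rear. Origin at the centre of its underside. Leave it.
- lenscap: Black lens cap, 42 mm across, 10 mm thick, loose, lying on the left rear of the console's deck (underside 58 mm high). Origin at the centre of its underside. Leave it.
Things that resemble listed ones, but are neither listed nor needed, are in the scene too. There is more than one size of the slidebox; the one meant has the size given above.

How it is judged:
By the outcome, as a careful person would: the job done as asked, in the order asked, and still so for the second after the job is handed in, with the robot touching nothing.
It also fails if it takes over 45 s, if anything falls off the work surface, if the arm or the gripper's body presses on something with over 40 N, if the wrist force passes 120 N, or if a joint passes its speed limit or range.

### The arm

A 7-joint arm with a two-finger parallel gripper is mounted at the origin on the work surface. World frame = base frame: x ahead of the robot, y to its left, z up, the work surface at z = 0. Lengths are in m, angles in rad, forces in N, time in s.
With the tool pointing down it reaches from about 0.4 to 0.85 m from the base axis. Payload 6.9 kg.
Tool frame: the origin (TCP) lies midway between the tips of the shut fingers; the grasp point (between the pads) lies behind it (ctrl.pinch_z is the z of the grasp point in the tool frame, in m); z points along the fingers, y is the direction in which the jaws open and shut (so a half turn about z gives the same grasp; the last joint's range is limited). The gripper opens to 85 mm and grips with 20 to 120 N. Pads are 22 mm wide; open, the fingers measure 114 mm over their backs; the gripper's body (76 mm by 85 mm) begins 54 mm behind the grasp point. The pads swing forward as they close: fully open they stand 13 mm farther back than shut.
Start: joints at [-1.234, 0.507, -0.238, 1.5, 0.126, 1.149, -0.155], TCP at [0.143, 0.608, 0.231] pointing down, gripper open.
Joint ranges: [-3.08, 3.08], [-0.24, 2.05], [-1.43, 1.35], [0, 2.5], [-1.52, 4.66], [0.17, 1.96], [-2.89, 2.89]. Speed limits (rad/s): [2.39, 2.39, 3.14, 3.14, 3.14, 3.14, 3.14].

### API

Orientations are given as a unit quaternion [w, x, y, z].
In Python, from station import ctrl, get_state, vision, ticket, models gives the robot as it stands. Calls block until the motion is done:
- ctrl.movep(position, orientation): joint-space move of the TCP to a pose.
- ctrl.movel(position, frame=None, max_speed=0.15): straight line of the TCP; frame=None keeps the orientation; max_speed is the mean speed in m/s.
- ctrl.set_joints(angles): joint-space move.
- ctrl.ungrasp() and ctrl.close_gripper(force=None): open the fingers fully, or close them until they stop; force is the grip in N (None keeps the last).
- ctrl.pause(seconds).
- ctrl.ik(position, orientation): joint angles nearest the present ones, or None.
- get_state(): the state.
- vision.grab_frame(name): name is "scene" or "top" or "wrist"; returns (picture, depth): 400x640x3 uint8, blue, green, red; 400x640 float32, m along the optical axis (not along the pixel's ray), 0 where there is no reading.
- vision.camera_info(name): a dict with "mtx" (3x3 intrinsics, pixels), "R" (3x3) and "t" (3): a world point X has camera coordinates R X + t; the wrist camera has in their place "hand_eye" (4x4, takes a point from camera to tool coordinates, whose origin is the TCP and whose axes are the flange's). Camera axes: x right, y down, z forward; pixel columns grow to the right and rows downward; lengths in m; the calibration is good to about 2 mm. The wrist camera is an equidistant fisheye: a pixel r from the principal point sees the ray r / f radians off the axis. A picture is of the moment at which its call begins: read the wrist's pose just before it. camera_info takes no time and is no camera call.
A pose or a line that the arm cannot do raises ctrl.Unreachable and nothing moves.
- ticket.close_job(): hands the job in, once; it reports no verdict.
Trained networks look in the newest picture that a camera, given by its name, has taken for a name from the list of things; names that differ only in an ending like _2 or _b are one class to them, and where a whole thing is asked for, a point or a joint stands for the part that bears it (a point fixed in the world has none). Each returns a list of dicts, best first, with "p" (0 to 1); they miss things now and then, are a little off and sometimes report something else, mostly with a low value. They report only what shows in the picture. A call takes as long as a camera call. They do not tell look-alikes from the thing itself.
- models.recognise(camera, target): "point" ([column, row] in pixels, amid what is visible of it).
- models.masks_of(camera, target): "mask" (400x640 bool, what is visible of it) and "point" ([column, row] in pixels, amid what is visible of it).
The state is a dict: "time": time; "qpos": joint angles; "qd": joint speeds; "tau": joint torques, N m; "tcp_pos": TCP position; "eef_rot": TCP orientation; "contact_force": force on the tool from outside, world axes, zero at the start; "wrist_torque": the same for the moment, N m; "width": finger opening in m.
Only numpy, scipy, OpenCV 4.12 (cv2) and the standard library are available. Lean on these libraries where they do the work, as an engineer would, in place of code of your own. Each camera call takes 0.05 s, during which the arm holds its last target. There are 200 camera calls.

## Working session

There is one attempt and no reset: what is moved stays moved. The work goes in short steps, each a Python script; the robot and the scene stay as the last script left them, time stands still between calls to the robot, and variables do not carry over. Pictures are saved under pics/ and viewed, about 8 in all and at most 12, crops included, and the job is handed in when it is done.

```bash
mkdir -p pics; ls
python3 - <<'E'
from station import ctrl,get_state,vision,models
import cv2,numpy as np
s=get_state();print(s['time'],s['tcp_pos'],s['eef_rot'],s['contact_force'],s['width'],ctrl.pinch_z)
for n in("top","scene"):
    p,d=vision.grab_frame(n);cv2.imwrite(f"pics/{n}0.png",p);np.savez(f"{n}0.npz",p=p,d=d)
    c=vision.camera_info(n);K=c["mtx"];R=c["R"];t=c["t"]
    print(n,"cam at",-R.T@t)
    for k in ("console","key1","dimmer_mark","lenscap"):
        for r in models.masks_of(n,k)[:5]:
            m=r["mask"]&(d>0);v,u=np.nonzero(m);z=d[m]
            P=(np.linalg.inv(K)@np.vstack([u,v,np.ones(len(u))])*z-np.array(t).reshape(3,1)).T@R
            print(k,round(r["p"],2),np.round(r["point"]),len(u),np.round(np.median(P,0),4),np.round(P.min(0),3),np.round(P.max(0),3))
E
```

```text
pics
0.0 [0.14295102 0.60791895 0.23042992] [-7.07742898e-05  1.15126042e-01  9.93350489e-01 -8.92454576e-04] [ 0.14443328  0.26021878 -0.59978768] 0.08578848394670746 -0.0187
top cam at [0.42162334 0.03502346 1.16091308]
console 0.64 [386. 162.] 1212 [ 0.6941 -0.124   0.0329] [ 0.646 -0.168 -0.004] [ 0.75  -0.081  0.041]
console 0.57 [316. 210.] 6423 [0.5557 0.0613 0.0579] [ 0.455 -0.084 -0.006] [0.673 0.216 0.082]
key1 0.62 [308. 222.] 88 [0.526  0.0828 0.071 ] [0.513 0.07  0.066] [0.537 0.093 0.076]
key1 0.58 [323. 219.] 110 [0.5346 0.0374 0.0706] [0.521 0.025 0.057] [0.548 0.053 0.075]
key1 0.48 [290. 226.] 105 [0.5179 0.1267 0.071 ] [0.505 0.113 0.055] [0.531 0.139 0.077]
key1 0.45 [340. 213.] 75 [ 0.5403 -0.0085  0.068 ] [ 0.53  -0.019  0.063] [0.551 0.002 0.073]
dimmer_mark 0.59 [336. 184.] 120 [0.6115 0.0038 0.0759] [ 0.598 -0.01   0.07 ] [0.627 0.018 0.082]
dimmer_mark 0.56 [224. 201.] 502 [0.57   0.3103 0.0381] [ 0.543  0.287 -0.006] [0.61  0.344 0.107]
lenscap 0.6 [275. 196.] 201 [0.5899 0.161  0.0671] [0.57  0.141 0.055] [0.609 0.18  0.073]
lenscap 0.53 [339. 185.] 153 [0.6118 0.0026 0.0757] [ 0.597 -0.013  0.063] [0.63  0.02  0.082]
scene cam at [0.95303839 0.57797456 0.5925297 ]
console 0.76 [331. 218.] 6900 [0.581  0.0937 0.0575] [ 0.412 -0.122 -0.002] [0.668 0.209 0.079]
key1 0.63 [348. 205.] 146 [0.5327 0.0871 0.0697] [0.513 0.069 0.058] [0.545 0.099 0.074]
key1 0.6 [363. 213.] 132 [0.5236 0.1305 0.0702] [0.497 0.104 0.057] [0.535 0.142 0.073]
key1 0.46 [332. 196.] 80 [0.5413 0.0417 0.07  ] [0.527 0.028 0.062] [0.55  0.051 0.074]
dimmer_mark 0.47 [295. 198.] 180 [0.6195 0.0096 0.0754] [ 0.601 -0.013  0.06 ] [0.634 0.022 0.079]
lenscap 0.81 [341. 235.] 265 [0.5944 0.164  0.0671] [0.571 0.14  0.059] [0.613 0.181 0.07 ]
```

View pictures.

Run:
```python
import cv2
p=cv2.imread("pics/top0.png");cv2.imwrite("pics/top0c.png",cv2.resize(p[120:300,190:430],None,fx=3.3,fy=3.3,interpolation=cv2.INTER_CUBIC))
```

```text
(no output)
```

View pics/top0c.png

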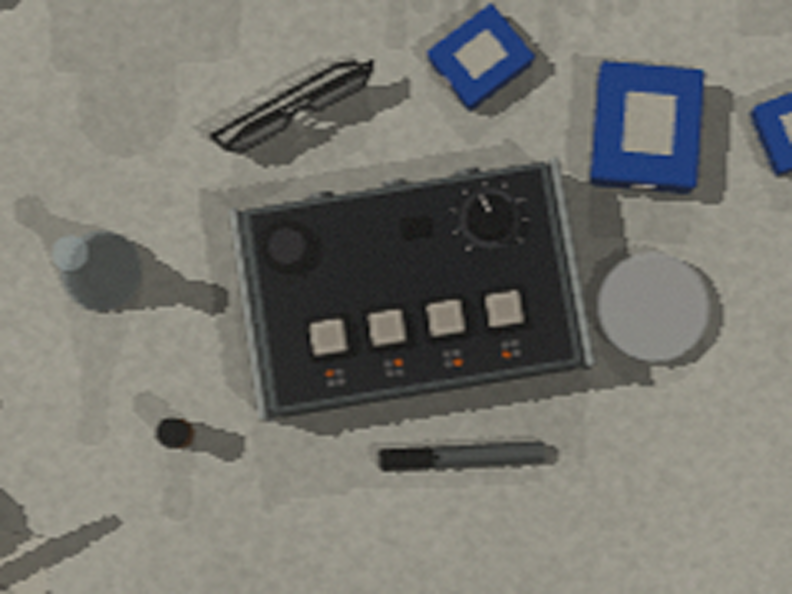

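View pics/scene0.png

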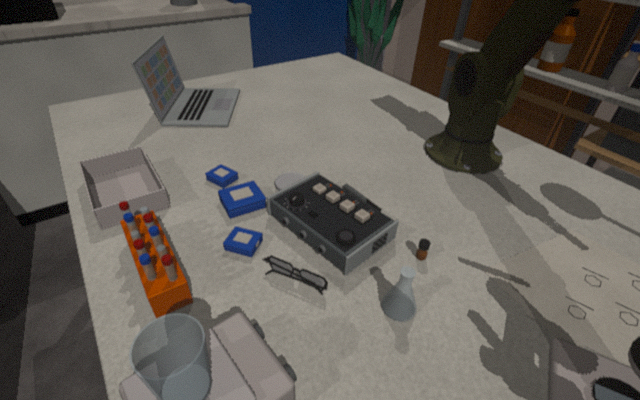

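```bash
cat > h.py <<'E'
from station import ctrl,get_state,vision,models,ticket
import numpy as np,cv2
from scipy.spatial.transform import Rotation as Ro
keys=np.array([[.5179,.1267],[.526,.0828],[.5346,.0374],[.5403,-.0085]])
def fit(k):  # rigid fit of the row: middle, yaw
    m=k.mean(0); d=(np.array([69,23,-23,-69])@(k-m)); yaw=np.arctan2(-d[0],d[1]); return m,yaw
def row(m,yaw): return m+np.outer([.069,.023,-.023,-.069],[-np.sin(yaw),np.cos(yaw)])
def quat(yaw): return [0,-np.sin(yaw/2),np.cos(yaw/2),0]
E
python3 - <<'E'
from h import *
m,yaw=fit(keys);print(m,np.degrees(yaw),row(m,yaw))
print(ctrl.ik([m[0],m[1],.07],quat(yaw)))
ctrl.close_gripper(20);print(get_state()['time'])
ctrl.movep([m[0]-.03,m[1],.22],quat(yaw))
ctrl.pause(.3);s=get_state();print(s['time'],s['tcp_pos'],s['contact_force'],s['width'])
p,d=vision.grab_frame("wrist");cv2.imwrite("pics/w0.png",p)
c=vision.camera_info("wrist");K=c["mtx"];T=np.array(c["hand_eye"]);q=s['eef_rot'];R=Ro.from_quat(np.r_[q[1:],q[0]]).as_matrix()
o=s['tcp_pos']+R@T[:3,3]
for r in models.masks_of("wrist","key1"):
    v,u=np.nonzero(r["mask"]);a=np.array([(u-K[0,2])/K[0,0],(v-K[1,2])/K[1,1]]);th=np.hypot(*a)
    ray=np.vstack([a/th*np.sin(th),np.cos(th)])
    w=R@T[:3,:3]@ray;P=o[:,None]+w*((.0715-o[2])/w[2])
    print(round(r["p"],2),np.round(r["point"]),len(u),np.round(P[:2].mean(1),4),np.median(d[r["mask"]]),'span',np.ptp(P[:2],axis=1).round(3))
print(get_state()['time'])
E
```

```text
[0.5297 0.0596] 9.540589454673235 [[ 0.51826351  0.12764562]
 [ 0.52588784  0.08228187]
 [ 0.53351216  0.03691813]
 [ 0.54113649 -0.00844562]]
[-0.04629421  0.5565899  -0.1672555   1.9450536   0.14558056  0.65135295
  1.43256159]
1.2667
3.9 [0.49971713 0.05994961 0.21997688] [0.1352629  0.30474067 0.30212293] 0.0003230271045529337
0.96 [246. 218.] 633 [ 0.54   -0.0069] 0.31235862 span [0.03  0.028]
0.61 [334. 223.] 638 [0.5249 0.0819] 0.30865753 span [0.03  0.027]
0.57 [378. 220.] 715 [0.5177 0.1254] 0.30899364 span [0.033 0.03 ]
0.56 [290. 217.] 695 [0.5326 0.0366] 0.30886906 span [0.031 0.03 ]
0.18 [247. 281.] 726 [0.6098 0.0032] 0.32500118 span [0.037 0.037]
4.0
```

View pics/w0.png

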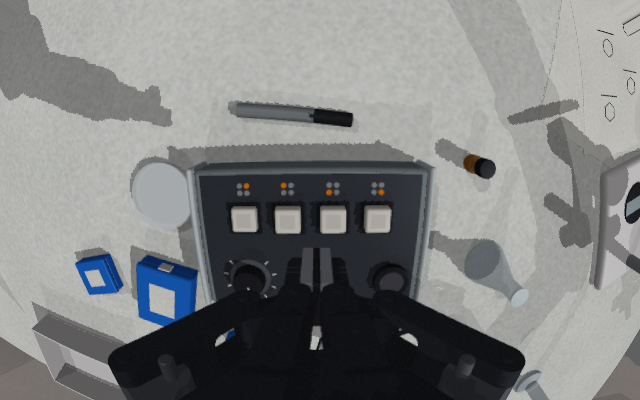

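The wrist view shows the four keys at pixels (246,218), (290,217), (334,223) and (378,220). They agree with the top camera to within 2 mm. Next I'll tap key 1 and log the force.

```bash
cat >> h.py <<'E'
M,YAW=fit(np.array([[.5178,.126],[.5255,.0821],[.5335,.037],[.5402,-.0077]]))
XY=row(M,YAW)
def fz(n=5):
    f=[]
    for _ in range(n): ctrl.pause(.01);f.append(get_state()['contact_force'][2])
    return np.mean(f),np.std(f)
def tap(i,z0=.0735,floor=.0665,thr=1.6,step=.0005):
    x,y=XY[i]; ctrl.movel([x,y,.085],max_speed=.12); ctrl.pause(.1); b,sd=fz(10)
    ctrl.movel([x,y,z0],max_speed=.06); z=z0; log=[]
    while True:
        f=fz()[0]-b; log.append((round(z*1e3,1),round(get_state()['tcp_pos'][2]*1e3,2),round(f,2)))
        if f>thr or z-step<floor: break
        z-=step; ctrl.movel([x,y,z],max_speed=.02)
    ctrl.movel([x,y,.085],max_speed=.1)
    print('key',i+1,'base',round(b,2),round(sd,2),log,'t',get_state()['time'])
E
python3 - <<'E'
from h import *
print(XY.round(4),np.degrees(YAW))
ctrl.movep([*XY[0],.11],quat(YAW));print(get_state()['time'])
tap(0)
E
```

```text
[[ 0.5178  0.1274]
 [ 0.5254  0.082 ]
 [ 0.5331  0.0367]
 [ 0.5407 -0.0087]] 9.566405401760928
4.5833
key 1 base 0.12 0.47 [(73.5, np.float64(73.11), np.float64(-0.01)), (73.0, np.float64(73.05), np.float64(-0.47)), (72.5, np.float64(72.52), np.float64(-0.39)), (72.0, np.float64(72.13), np.float64(1.61))] t 6.6667
```

Run:
```python
from h import *
for i in (1,2,3): tap(i,thr=2.0)
```

```text
key 2 base 0.19 0.42 [(73.5, np.float64(73.11), np.float64(-0.16)), (73.0, np.float64(73.08), np.float64(-0.2)), (72.5, np.float64(72.53), np.float64(-0.01)), (72.0, np.float64(72.12), np.float64(1.92)), (71.5, np.float64(71.53), np.float64(2.38))] t 9.2167
key 3 base -0.1 0.37 [(73.5, np.float64(73.09), np.float64(0.08)), (73.0, np.float64(73.08), np.float64(0.1)), (72.5, np.float64(72.54), np.float64(0.08)), (72.0, np.float64(72.12), np.float64(1.74)), (71.5, np.float64(71.56), np.float64(2.57))] t 11.7667
key 4 base 0.06 0.19 [(73.5, np.float64(73.11), np.float64(0.1)), (73.0, np.float64(73.15), np.float64(-0.03)), (72.5, np.float64(72.54), np.float64(-0.02)), (72.0, np.float64(71.97), np.float64(-0.28)), (71.5, np.float64(71.48), np.float64(-0.02)), (71.0, np.float64(70.96), np.float64(-0.4)), (70.5, np.float64(70.48), np.float64(-0.11)), (70.0, np.float64(69.98), np.float64(0.13)), (69.5, np.float64(69.49), np.float64(0.13)), (69.0, np.float64(68.97), np.float64(0.14)), (68.5, np.float64(68.56), np.float64(1.18)), (68.0, np.float64(68.23), np.float64(4.88))] t 16.3917
```

Keys 1–3 made contact at 72.1 mm. Key 4 made contact at 68.5 mm and held against 4.9 N, so key 4 is the latched one. I'll press it to the bottom.

Run:
```python
from h import *
x,y=XY[3]; b=fz(10)[0]; z=.0695; ctrl.movel([x,y,z],max_speed=.08); log=[]
while z>.0632:
    z-=.0005 if z<.0665 else .001
    ctrl.movel([x,y,z],max_speed=.02); f=fz()[0]-b; log.append((round(z*1e3,1),round(float(get_state()['tcp_pos'][2])*1e3,2),round(float(f),2)))
    if f>9: break
print(log); ctrl.pause(.2)
ctrl.movel([x,y,.085],max_speed=.06); ctrl.movel([M[0]-.03,M[1],.22],max_speed=.2); ctrl.pause(.3)
s=get_state();print(s['time'],s['contact_force'])
p,d=vision.grab_frame("wrist");cv2.imwrite("pics/w1.png",cv2.resize(p[150:320,180:450],None,fx=2.9,fy=2.9))
for r in models.masks_of("wrist","key1"): print(round(r["p"],2),np.round(r["point"]),np.median(d[r["mask"]]))
for (u,v) in((246,218),(290,217),(334,223),(378,220)): print(np.median(d[v-4:v+5,u-4:u+5]))
```

```text
[(68.5, 68.55, 0.36), (67.5, 67.67, 4.56), (66.5, 66.66, 5.1), (65.5, 65.71, 6.38), (65.0, 65.25, 6.19), (64.5, 64.99, 8.71), (64.0, 64.91, 14.05)]
20.7917 [0.16392535 0.50987708 0.5638569 ]
0.82 [332. 220.] 0.30844915
0.74 [289. 221.] 0.3084324
0.74 [250. 281.] 0.3244381
0.69 [380. 218.] 0.30855566
0.69 [244. 220.] 0.30856687
0.30693102
0.30635044
0.3080739
0.3072006
```

View pics/w1.png

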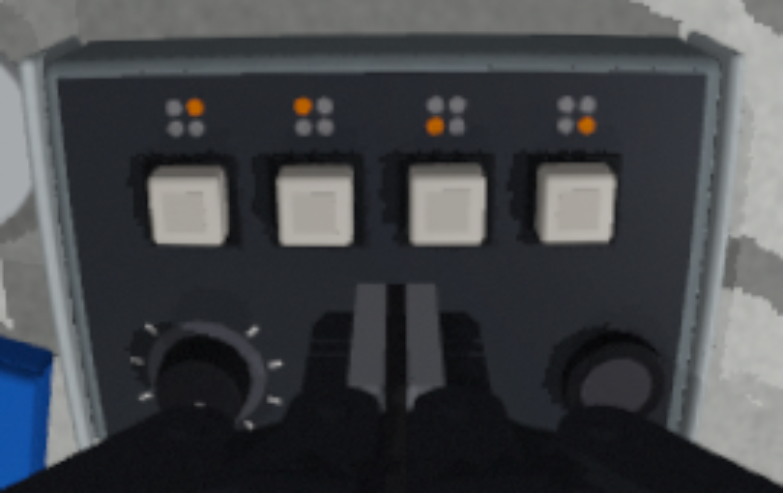

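The picture shows all four keys level: their median depths are 308.4–308.6 mm, and key 4 read 312.4 mm before the press. The knob and lens cap haven't moved, and the arm is clear.

```bash
python3 -c "
from station import ticket;print(ticket.close_job())"
```

```text
the job is handed in; nothing more can be done
None
```

Key 4, the rightmost, was the latched one. It is now released and level with the others, and the job is handed in.

- **Feeling the row:** With the fingers shut I tapped keys 1 to 4 from left to right. Keys 1–3 gave first contact at about 72.1 mm with 1.6–2.6 N, so they were out. Key 4 gave first contact at about 68.5 mm and held against 4.9 N, so it was latched.
- **Pressing key 4:** I pushed it to the bottom of its stroke, about 65 mm, with a peak of about 14 N (limit 15 N). Then I let go and withdrew to 0.22 m above the table.
- **Last checks:** The wrist camera read all four caps level within 0.2 mm; key 4 had read about 3.5 mm lower before the press. The knob and lens cap looked undisturbed in that last picture. I did not look again at the things on the table, but the arm touched only the keys. About 21 s of the 45 s were used, and no check failed or disagreed.

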